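Bolt the pipe jig's gate shut

ROBOT

A 6-joint arm with a two-finger parallel gripper is mounted at the origin on the work surface. World frame = base frame: x ahead of the robot, y to its left, z up, the work surface at z = 0. Lengths are in m, angles in rad, forces in N, time in s.
With the tool pointing down it reaches from about 0.35 to 0.975 m from the base axis. Payload 4.9 kg.
Tool frame: the origin (TCP) lies midway between the tips of the shut fingers; the grasp point (between the pads) lies ctrl.grip_point_offset behind it (ctrl.grip_point_offset is the distance from the TCP to the grasp point, in m); x points along the fingers, y is the direction in which the jaws open and shut, and the axes are right-handed (so a half turn about x gives the same grasp; the last joint's range is limited). The gripper opens to 85 mm and grips with 20 to 120 N. Pads are 22 mm wide; open, the fingers measure 114 mm over their backs; the gripper's body (76 mm by 85 mm) begins 54 mm behind the grasp point. The pads swing forward as they close: fully open they stand 13 mm farther back than shut.
Start: joints at [-1.245, 0.053, 1.613, -0, 1.476, -0.119], TCP at [0.269, -0.564, 0.2] pointing down, gripper open.
Joint ranges: [-3.01, 3.01], [-1.01, 2.22], [0.06, 2.58], [-1.02, 4.17], [0.09, 2.62], [-3.14, 3.14]. Speed limits (rad/s): [2.57, 2.57, 3.14, 3.14, 3.14, 3.14].

INTERFACE

Orientations are given as a rotation vector (axis times angle).
In Python, from station import ctrl gives the robot as it stands. The module is installed in compiled form; this text tells all that it offers.
- The arm moves only by the tool drive_tool, never from a script. Its argument "commands" is text: rows parted by semicolons, each of 5 numbers parted by spaces: the closure, from -1 (fully open) to 1 (shut), so that 0 is half open, then the shift along the tool's x, y, z in units of 40 mm (1.0 is 40 mm), then the turn about the tool's x in units of 5 degrees (1.0 is 5 degrees). A call has 1 to 8 rows; each row is the pose to reach, as a shift and turn from the pose commanded when the call began, along the tool's axes at that moment; what a row does not reach only later rows make up. A row lasts 1/12 s, in which the tool goes at most 41.7 mm and 7.16 degrees, less where a joint would pass 70% of its speed; a pose out of reach is approached as far as the arm can. A call with a gripper value outside its range is refused whole. The fingers move at their own pace and stop on an object; "newtons" is the grip in N (left out, the last holds). Time passes only in rows, so rows that repeat a pose let the fingers close. It gives the time, the measured TCP pose, the force and the opening at its end, in the units of the state.
- ctrl.get_obs(): the state, without advancing time (a new reading comes with each control period).
- ctrl.get_image(name): name is "side" or "top" or "wrist"; returns (picture, depth): 384x512x3 uint8, blue, green, red; 384x512 float32, m along the optical axis (not along the pixel's ray), 0 where there is no reading.
- ctrl.camera_info(name): a dict with "K" (3x3 intrinsics, pixels), "T" (4x4, takes a point from camera to world coordinates). Camera axes: x right, y down, z forward; pixel columns grow to the right and rows downward; lengths in m; the calibration is good to about 2 mm. A picture is of the moment at which its call begins: read the wrist's pose just before it. camera_info takes no time and is no camera call; for the wrist camera it gives the pose at the moment of the call.
- ctrl.finish_job(): hands the job in, once; it reports no verdict.
The state is a dict: "t": time; "q": joint angles; "dq": joint speeds; "effort": joint torques, N m; "tool_pos": TCP position; "tool_rot": TCP orientation; "contact_force": force on the tool from outside, world axes, zero at the start; "wrist_torque": the same for the moment, N m; "opening": finger opening in m.
Only numpy, scipy, OpenCV 4.12 (cv2) and the standard library are available. Lean on these libraries where they do the work, as an engineer would, in place of code of your own. Each camera call takes 0.05 s, during which the arm holds its last target.

TASK

The gate of the pipe jig is closed but not yet bolted. With one fingertip press the long spring catch bar right down and keep it down, and with the other fingertip push the bolt by its upright tab until the bolt is fully home in the keeper; only then let the catch spring up again so that it locks the bolt, and take the hand away. Grasp nothing, and leave the loose things around the jig where they are.

Things in the scene. Friction and masses are not known exactly. Their poses are not given: they have to be found in the camera images.
- jig: Dark grey jig fixed to the bench, plate 170 x 320 x 12 mm (x -85..85, y -120..200), pipe under a closed gate arm at its +y end. Origin on the bench mid-mechanism; z up; y = the way the bolt slides home. Bolt on the line x = +33 mm, catch bar on x = -33 mm, both parallel to y. For y below 59 mm nothing fixed is over 52 mm high; the gate and pipe beyond reach 68 mm.
- bolt (a joint): Slide of the steel bolt along jig +y, m: 0 = drawn back (start), 0.045 = against its stop, fully home in the keeper. Friction 2.5 N; stays where left. Rod 16 mm thick, top 38 mm above the bench, with a low comb (top 42 mm) beside it. The catch's tooth blocks it at the start and every 11 mm unless the catch is pressed over 5 mm; at 0.043 to 0.045 the released catch springs up and locks it.
- tab (a point): Middle of the top edge of the bolt's upright tab, 85 mm above the bench; moves with the bolt; at (33, -30) mm in the jig's frame when bolt = 0. The tab is a steel plate 28 mm wide (jig x), 8 mm thick (jig y), 30 to 85 mm above the bench. Push its rear (-y) face, 4 mm behind this point; behind it is 51 mm of free space up to the rear guide, 48 mm high.
- catch (a joint): Travel of the spring catch bar straight down, m: 0 = up (locking), 0.010 = right down. The spring pushes it up with 4 N at the top and 8 N at the bottom.
- catch_top (a point): Middle of the top face of the catch bar, steel, 24 mm wide (jig x), 110 mm long (jig y); moves with it. Top 70 mm above the bench when up, 60 mm right down. At (-33, -22) mm in the jig's frame, so the bar spans y -77..33 mm. Works pressed anywhere along its length; a fingertip may slide along it while pressing.
- keeper (a point): Middle of the top of the keeper, a fixed dark steel block 48 mm high whose hole takes the bolt's tip; at (33, 112) mm in the jig's frame.
- can: Loose grey can 52 mm across, 150 mm tall, standing on the bench on the jig's -x side; origin under its centre. Leave it.
- hammer: Loose hammer lying on the bench beside the jig's -y end; origin under the middle of its length. Leave it.
- magnet: Loose L-shaped welding magnet, 90 x 90 x 16 mm, flat on the bench on the jig's +x side; origin under it, in the middle of its straight leg. Leave it.
- offcut: Loose short pipe ring 48 mm across, 35 mm high, on the bench on the jig's +x side; origin under its centre. Leave it.

How it is judged:
On the way, in this order (a step that is already met when the one before it is completed fails the run):
1. the catch bar is pressed down while the bolt is still drawn back (value of joint catch above 0.006 m and value of joint bolt below 0.006 m), for 0.05 s.
2. the bolt is pushed home while the catch bar is still held down (value of joint bolt above 0.0425 m and value of joint catch above 0.006 m), for 0.05 s.
At the end, for the whole second after the job is handed in: The bolt is home (travel over 42.5 of 45 mm) and at rest, the catch bar has sprung up again (within 1.5 mm of its top position) and locks it, and the loose things are within 20 mm of where they were (value of joint bolt above 0.0425 m and value of joint catch below 0.0015 m and velocity of joint bolt below 0.005 m/s and distance of each of can, hammer, magnet, offcut from where it was at the start of the episode below 0.02 m); the robot touches nothing.
It fails at once if the can is moved by more than 20 mm or lifted (distance of can from where it was at the start of the episode above 0.02 m).
It fails at once if the hammer is moved by more than 20 mm or lifted (distance of hammer from where it was at the start of the episode above 0.02 m).
It fails at once if the magnet is moved by more than 20 mm or lifted (distance of magnet from where it was at the start of the episode above 0.02 m).
It fails at once if the offcut is moved by more than 20 mm or lifted (distance of offcut from where it was at the start of the episode above 0.02 m).
It fails at once if the catch bar is let up while the bolt is part way (value of joint bolt between 0.006 and 0.04 m and value of joint catch below 0.003 m).
It also fails if it takes over 30 s, if anything falls off the work surface, if the arm or the gripper's body presses on something with over 40 N, if the wrist force passes 120 N, or if a joint passes its speed limit or range.

## Working session

There is one attempt and no reset: what is moved stays moved. The work goes in short steps, Python scripts to look and compute and a tool call to move; the robot and the scene stay as the last step left them, time stands still between calls to the robot, and variables do not carry over. Pictures are saved under pics/ and viewed, and the job is handed in when it is done.

Besides the shell and the picture viewer there is one more tool, called after "Request:" as name(argument=value, ...) on one line, values as JSON. drive_tool: Moves the arm, as the interface text tells. Its arguments: {"type":"object","properties":{"commands":{"type":"string"},"newtons":{"type":"number"}},"required":["commands"]}

```bash
mkdir -p pics
python3 - <<'E'
from station import ctrl
import cv2,numpy as np
o=ctrl.get_obs()
print({k:np.round(v,4) for k,v in o.items()}, ctrl.grip_point_offset)
for n in ["top","side"]:
    im,d=ctrl.get_image(n); np.savez(f"{n}0.npz",im=im,d=d,**ctrl.camera_info(n))
    cv2.imwrite(f"pics/{n}0.png",im)
    c=ctrl.camera_info(n); print(n,np.round(c["K"],1).tolist(),np.round(c["T"],3).tolist())
E
```

```text
{'t': np.float64(0.0), 'q': array([-1.245 ,  0.0534,  1.6143,  0.    ,  1.476 , -0.119 ]), 'dq': array([ 0.0021,  0.0002, -0.0012, -0.0012, -0.0013,  0.0003]), 'effort': array([-3.00000e-04, -3.93686e+01, -3.70174e+01, -1.00000e-04,
        7.10000e-03, -0.00000e+00]), 'tool_pos': array([ 0.2687, -0.5635,  0.1985]), 'tool_rot': array([ 1.9754,  0.4489, -1.9759]), 'contact_force': array([ 0.4378,  0.8531, -0.1548]), 'wrist_torque': array([ 0.0807,  0.0099, -0.0144]), 'opening': np.float64(0.0855)} 0.0187
top [[432.6, 0.0, 254.8], [0.0, 432.6, 190.7], [0.0, 0.0, 1.0]] [[-0.086, -0.971, 0.223, 0.333], [-0.996, 0.084, -0.019, 0.045], [-0.001, -0.223, -0.975, 1.203], [0.0, 0.0, 0.0, 1.0]]
side [[354.7, 0.0, 252.4], [0.0, 354.7, 190.1], [0.0, 0.0, 1.0]] [[-0.963, -0.193, 0.186, 0.442], [-0.268, 0.665, -0.697, 0.634], [0.011, -0.721, -0.692, 0.678], [0.0, 0.0, 0.0, 1.0]]
```

View pics/top0.png

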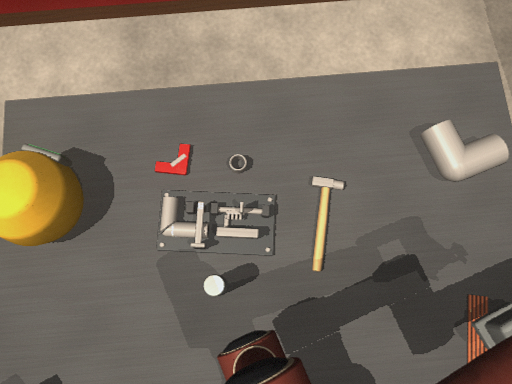

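View pics/side0.png

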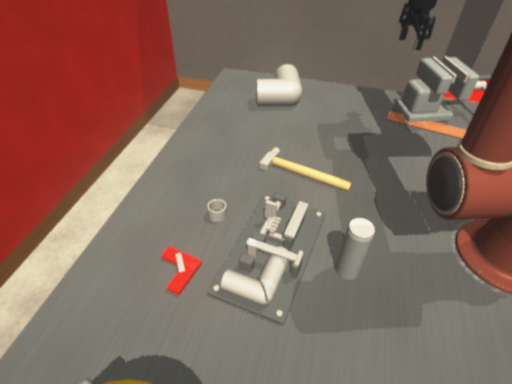

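```bash
cat > h.py <<'E'
import numpy as np,cv2
def load(n):
    return np.load(n+".npz")
def ray(f,uv,z):
    K,T=f["K"],f["T"]; d=T[:3,:3]@np.linalg.inv(K)@np.array([uv[0],uv[1],1.]); o=T[:3,3]
    return o+d*(z-o[2])/d[2]
def proj(f,P):
    K,T=f["K"],f["T"]; P=np.atleast_2d(P); c=(P-T[:3,3])@T[:3,:3]; q=c@K.T; return q[:,:2]/q[:,2:]
def cloud(f):
    d=f["d"]; v,u=np.mgrid[:384,:512]; K,T=f["K"],f["T"]
    r=np.stack([(u-K[0,2])/K[0,0]*d,(v-K[1,2])/K[1,1]*d,d],-1)
    return r@T[:3,:3].T+T[:3,3]
E
python3 - <<'E'
from h import *
f=load("top0"); im=f["im"]
c=im[170:305,145:295]; cv2.imwrite("pics/topc.png",cv2.resize(c,None,fx=5,fy=4.4,interpolation=cv2.INTER_CUBIC) if 0 else cv2.resize(c,(750,675))[:600])
s=load("side0"); c=s["im"][185:325,200:385]; cv2.imwrite("pics/sidec.png",cv2.resize(c,(740,560),interpolation=cv2.INTER_CUBIC))
X=cloud(f); z=X[...,2]
v=cv2.applyColorMap(np.clip(z[170:305,145:295]*255/0.1,0,255).astype(np.uint8),cv2.COLORMAP_JET)
cv2.imwrite("pics/topz.png",cv2.resize(v,(660,594),interpolation=cv2.INTER_NEAREST))
E
```

```text
(no output)
```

View pics/topc.png

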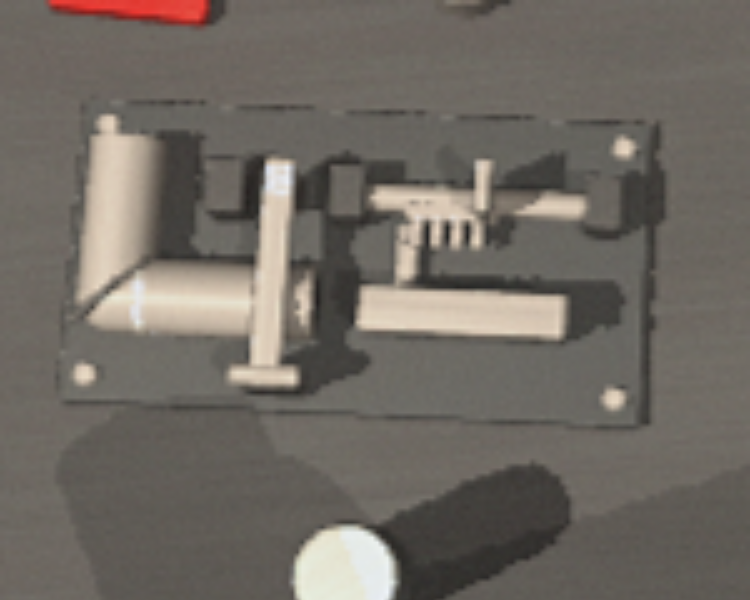

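View pics/sidec.png

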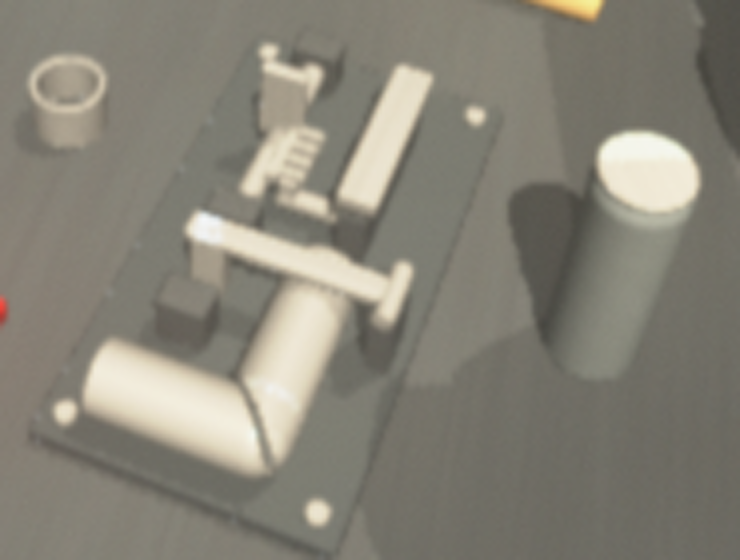

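View pics/topz.png

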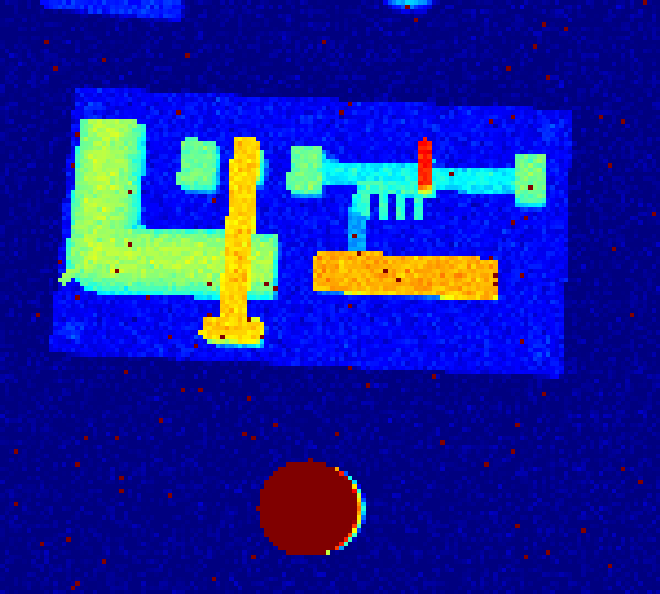

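The top view shows the plate with corners at roughly (162,190), (275,195), (273,254), (157,249). The catch bar runs along u 216-258, v≈232. The tab is at about (241,207), and the can at (214,285).

```bash
cat >> h.py <<'E'
def rect(P):
    (c,s,a)=cv2.minAreaRect((P*1000).astype(np.float32)); return np.round(c,1),np.round(s,1),round(a,2)
E
python3 - <<'E'
from h import *
f=load("top0"); X=cloud(f); z=X[...,2]
box=np.zeros(z.shape,bool); box[185:262,150:282]=1
zz=cv2.medianBlur(z.astype(np.float32),3)
def big(m):
    n,l,st,c=cv2.connectedComponentsWithStats(m.astype(np.uint8)); i=1+np.argmax(st[1:,4]); return l==i
print("bench z",np.median(z[270:300,260:300]))
pl=big(box&(zz>0.006)&(zz<0.2)); 
# plate by edge pixels cast to z=.012
cs,_=cv2.findContours(pl.astype(np.uint8),cv2.RETR_EXTERNAL,cv2.CHAIN_APPROX_NONE)
c=max(cs,key=cv2.contourArea)[:,0]; P=np.array([ray(f,p,0.012)[:2] for p in c]); print("plate",rect(P))
b=box.copy(); b[:,:214]=0
cat=big(b&(zz>0.063)&(zz<0.078)); print("catch z",np.median(z[cat])); v,u=np.nonzero(cat)
Pc=np.array([ray(f,p,0.07)[:2] for p in zip(u,v)]); print("catch",rect(Pc),Pc.mean(0))
tb=big(b&(zz>0.078)); v,u=np.nonzero(tb); print("tab z",np.median(z[tb]),tb.sum(),u.min(),u.max(),v.min(),v.max())
Pt=np.array([ray(f,p,0.085)[:2] for p in zip(u,v)]); print("tab",rect(Pt),Pt.mean(0))
cn=(zz>0.12)&(zz<0.2); cn[:265]=0;cn[310:]=0; cn=big(cn); v,u=np.nonzero(cn)
Pc=np.array([ray(f,p,0.15)[:2] for p in zip(u,v)]); print("can",rect(Pc),Pc.mean(0))
b2=z[150:175,220:260]
s=load("side0"); Xs=cloud(s); print("side bench",np.median(Xs[330:370,300:400,2]))
E
```

```text
bench z 0.00045691598138586365
plate (array([526. , 138.1]), array([319.5, 170.2]), 82.39)
catch z 0.07005475991541288
catch (array([485. ,  81.5]), array([108.8,  24.3]), 82.46) [0.48494309 0.08098544]
tab z 0.08470619627980713 28 240 242 202 211
tab (array([548.7,  64. ]), array([ 5.3, 24.1]), 85.45) [0.5495221  0.06390392]
can (array([352.4, 141.9]), array([47.9, 46.5]), 85.07) [0.35247613 0.14192416]
side bench 0.0010994726803095212
```

```bash
cat >> h.py <<'E'
from scipy.spatial.transform import Rotation as R
a=np.radians(82.4); JY=np.array([np.cos(a),np.sin(a),0]); JX=np.array([JY[1],-JY[0],0]); JO=np.array([.5207,.0985,0])
def j2w(x,y,z): return JO+JX*x/1e3+JY*y/1e3+np.array([0,0,z/1e3])
def w2j(p): d=np.array(p)-JO; return np.round(np.array([d@JX,d@JY,d[2]])*1000,1)
def plan(*tgts):
    from station import ctrl
    o=ctrl.get_obs(); M=R.from_rotvec(o["tool_rot"]).as_matrix(); p=o["tool_pos"]
    print("t",o["t"],"jig pos",w2j(p),"open",round(o["opening"]*1e3,1),"F",np.round(o["contact_force"],1))
    print("axes x",M[:,0].round(3),"y.JX,JY",(M[:,1]@JX).round(3),(M[:,1]@JY).round(3),"z.JX,JY",(M[:,2]@JX).round(3),(M[:,2]@JY).round(3))
    y=M[:,1]
    # turn about tool x so that y -> +-JX
    for s in (1,-1):
        t=M.T@(s*JX); print("turn units",s,round(np.degrees(np.arctan2(t[2],t[1]))/5,2))
    for t in tgts: print(t,"shift",np.round(M.T@(j2w(*t)-p)/0.04,2))
E
python3 -c "
from h import *
plan((0,-54,200),(0,-54,120))"
```

```text
t 0.1 jig pos [-162.2 -689.6  198.6] open 85.4 F [ 0.6  0.  -1. ]
axes x [-0.001  0.002 -1.   ] y.JX,JY 0.546 -0.838 z.JX,JY -0.838 -0.546
turn units 1 -11.38
turn units -1 24.62
(0, -54, 200) shift [-1.000e-02 -1.110e+01 -1.207e+01]
(0, -54, 120) shift [  1.99 -11.1  -12.07]
```

Request:
drive_tool(commands="-0.25 -0.3 -1.4 -1.5 -1.4; -0.25 -0.3 -2.1 -2.3 -2.8; -0.25 -0.3 -2.8 -3.0 -4.2; -0.25 -0.3 -3.5 -3.8 -5.6; -0.25 -0.3 -4.2 -4.5 -7; -0.25 -0.3 -4.9 -5.3 -8.4; -0.25 -0.3 -5.6 -6.1 -9.8; -0.25 -0.3 -6.3 -6.8 -11.4")

```text
t: 0.77
tool_pos: [0.3924, -0.2531, 0.2113]
tool_rot: [1.312, 1.14, -1.312]
contact_force: [0.8, -0.2, 0.2]
opening: 0.0532
```

```bash
python3 -c "
from h import *
plan((0,-54,200),(0,-54,120))"
```

```text
t 0.7667 jig pos [ -80.7 -365.5  211.3] open 53.2 F [ 0.8 -0.2  0.2]
axes x [-0.  0. -1.] y.JX,JY 1.0 -0.008 z.JX,JY -0.008 -1.0
turn units 1 -0.09
turn units -1 35.91
(0, -54, 200) shift [ 0.28  1.96 -7.8 ]
(0, -54, 120) shift [ 2.28  1.96 -7.8 ]
```

Request:
drive_tool(commands="-0.25 0 0.5 -2 -0.1; -0.25 0 1 -4 -0.1; -0.25 0.3 1.5 -6 -0.1; -0.25 0.3 1.96 -7.8 -0.1; -0.25 0.3 1.96 -7.8 -0.1; -0.25 0.3 1.96 -7.8 -0.1; -0.25 0.3 1.96 -7.8 -0.1; -0.25 0.3 1.96 -7.8 -0.1")

```text
t: 1.43
tool_pos: [0.5153, 0.0453, 0.199]
tool_rot: [1.308, 1.143, -1.308]
contact_force: [0.0, 0.2, 0.9]
opening: 0.0534
```

Request:
drive_tool(commands="-0.25 0 0 0 0; -0.25 0 0 0 0")

```text
t: 1.6
tool_pos: [0.5149, 0.0435, 0.1988]
tool_rot: [1.306, 1.144, -1.309]
contact_force: [0.6, -0.2, 0.5]
opening: 0.0536
```

```bash
python3 -c "
from h import *
plan((0,-54,200),(0,-54,100))"
```

```text
t 1.6 jig pos [  1.5 -55.3 198.8] open 53.6 F [ 0.6 -0.2  0.5]
axes x [-0.002 -0.    -1.   ] y.JX,JY 1.0 -0.001 z.JX,JY -0.001 -1.0
turn units 1 -0.01
turn units -1 35.99
(0, -54, 200) shift [-0.03 -0.04 -0.03]
(0, -54, 100) shift [ 2.47 -0.03 -0.03]
```

Request:
drive_tool(commands="-0.25 0.9 0 0 0; -0.25 1.8 0 0 0; -0.25 2.5 0 0 0; -0.25 2.5 0 0 0; -0.25 2.5 0 0 0")

```text
t: 2.02
tool_pos: [0.5134, 0.0411, 0.0981]
tool_rot: [1.308, 1.143, -1.314]
contact_force: [0.7, 0.3, -0.3]
opening: 0.0536
```

Run:
```python
from h import *
from station import ctrl
plan((0,-54,60))
for n in ["wrist","side","top"]:
    im,d=ctrl.get_image(n); np.savez(f"{n}1.npz",im=im,d=d,**ctrl.camera_info(n)); 
    if n=="side": im=cv2.resize(im[150:300,200:400],(800,600),interpolation=cv2.INTER_CUBIC)
    if n=="top": im=cv2.resize(im[170:290,170:330],(800,600),interpolation=cv2.INTER_CUBIC)
    cv2.imwrite(f"pics/{n}1.png",im)
```

```text
t 2.0167 jig pos [  0.4 -57.9  98.1] open 53.6 F [ 0.7  0.3 -0.3]
axes x [-0.004 -0.    -1.   ] y.JX,JY 1.0 -0.006 z.JX,JY -0.006 -1.0
turn units 1 -0.07
turn units -1 35.93
(0, -54, 60) shift [ 0.95 -0.01 -0.1 ]
```

View pics/wrist1.png

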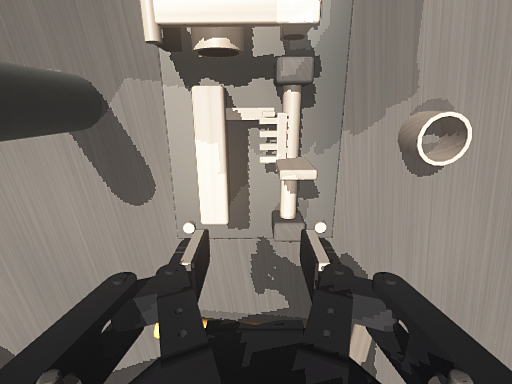

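View pics/side1.png

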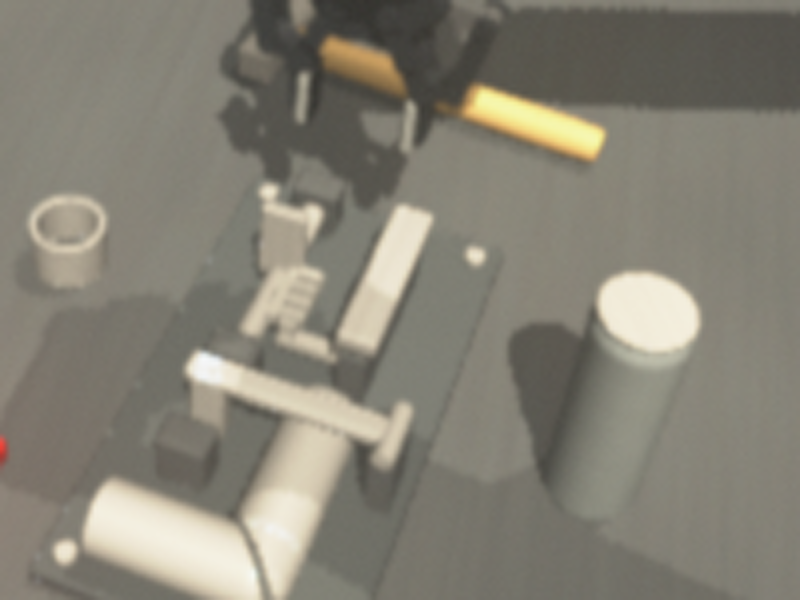

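Run:
```python
from h import *
f=load("wrist1"); s=load("side1")
for p in [(-33,-57,98),(33,-57,98),(-33,-47,98),(33,-47,98),(33,-34,85),(-33,-77,70),(-33,33,70)]:
    print(p,proj(f,j2w(*p)).round(0),((proj(s,j2w(*p))-[200,150])*4).round(0))
for n in ("side1","wrist1"):
    X=cloud(load(n)); J=(X-JO)*1e3; J=np.stack([J@JX,J@JY,J[...,2]],-1)
    m=(load(n)["d"]>0)&(abs(J[...,0])<70)&(J[...,1]>-85)&(J[...,1]<-38)&(J[...,2]>90)&(J[...,2]<150)
    for sg in(-1,1):
        q=J[m&(J[...,0]*sg>0)]; print(n,sg,len(q)); 
        if len(q):
            print(np.percentile(q,[0,2,50,98,100],axis=0).round(0)); l=q[q[:,2]<q[:,2].min()+8]; print(" low",np.percentile(l,[2,98],axis=0).round(1))
```

```text
(-33, -57, 98) [[205. 218.]] [[408. 197.]]
(33, -57, 98) [[296. 217.]] [[300. 164.]]
(-33, -47, 98) [[204. 205.]] [[402. 208.]]
(33, -47, 98) [[297. 204.]] [[294. 175.]]
(33, -34, 85) [[295. 182.]] [[285. 205.]]
(-33, -77, 70) [[212. 226.]] [[413. 208.]]
(-33, 33, 70) [[204.  87.]] [[353. 339.]]
side1 -1 17
[[-38. -61. 139.]
 [-38. -58. 140.]
 [-31. -49. 146.]
 [-27. -45. 150.]
 [-26. -45. 150.]]
 low [[-36.3 -50.8 139.5]
 [-26.4 -44.7 146.4]]
side1 1 21
[[ 28. -65. 138.]
 [ 28. -64. 138.]
 [ 30. -51. 146.]
 [ 40. -45. 149.]
 [ 41. -45. 149.]]
 low [[ 28.6 -64.7 137.9]
 [ 38.1 -45.4 145. ]]
wrist1 -1 335
[[-37. -68. 135.]
 [-36. -66. 137.]
 [-24. -50. 145.]
 [-24. -45. 150.]
 [-24. -45. 150.]]
 low [[-33.9 -66.2 136.4]
 [-23.7 -45.4 142.9]]
wrist1 1 332
[[ 29. -68. 135.]
 [ 29. -67. 137.]
 [ 30. -50. 145.]
 [ 42. -46. 150.]
 [ 43. -45. 150.]]
 low [[ 29.3 -67.1 135.7]
 [ 40.1 -45.8 143.1]]
```

Run:
```python
from h import *
from station import ctrl
print(ctrl.get_obs()["tool_pos"], ctrl.get_obs()["t"])
f=load("side0"); X=cloud(f); d=f["d"]
m=(d>0)&(np.hypot(X[...,0]-.269,X[...,1]+.564)<.09)&(X[...,2]>.12); q=X[m]; print(len(q),np.percentile(q[:,2],[0,1,5,20]).round(3))
im,d=ctrl.get_image("side"); c=ctrl.camera_info("side"); np.savez("side2.npz",im=im,d=d,**c)
X=cloud(load("side2")); J=(X-JO)*1e3; J=np.stack([J@JX,J@JY,J[...,2]],-1)
m=(d>0)&(abs(J[...,0])<70)&(J[...,1]>-105)&(J[...,1]<-38)&(J[...,2]>72)&(J[...,2]<190)
vv,uu=np.nonzero(m); o=np.argsort(J[m][:,2])[:25]
for i in o[::2]: print(uu[i],vv[i],J[m][i].round(0))
w=load("wrist1"); print(np.round(w["T"],3).tolist(),w["K"][0,0])
```

```text
[0.51705555 0.04142898 0.10262557] 2.1667
1232 [0.244 0.248 0.258 0.293]
298 212 [-32. -39.  72.]
296 210 [-26. -43.  72.]
300 209 [-34. -50.  72.]
302 207 [-36. -58.  72.]
299 211 [-33. -43.  72.]
301 212 [-39. -41.  72.]
304 205 [-38. -66.  72.]
299 207 [-29. -55.  72.]
299 205 [-27. -61.  73.]
303 210 [-41. -49.  73.]
300 203 [-28. -68.  73.]
305 206 [-42. -63.  73.]
298 211 [-32. -40.  74.]
[[0.99, -0.133, -0.041, 0.526], [-0.139, -0.944, -0.298, 0.118], [0.001, 0.3, -0.954, 0.274], [0.0, 0.0, 0.0, 1.0]] 264.87778394939016
```

Request:
drive_tool(commands="-0.25 0.3 0 0 0; -0.25 0.6 0 0 0; -0.25 0.7 0 0 0; -0.25 0.7 0 0 0")

```text
t: 2.55
tool_pos: [0.5134, 0.0423, 0.0693]
tool_rot: [1.307, 1.144, -1.313]
contact_force: [-0.2, 1.1, -0.6]
opening: 0.0532
```

```bash
cat > look.py <<'E'
from h import *
from station import ctrl
import sys
k=sys.argv[1]
P=[ctrl.get_obs()["tool_pos"]]
for n in ["wrist","side","top"]:
    im,d=ctrl.get_image(n); np.savez(f"{n}{k}.npz",im=im,d=d,**ctrl.camera_info(n)); P.append(ctrl.get_obs()["tool_pos"])
    if n=="side": im=cv2.resize(im[150:300,200:400],(800,600),interpolation=cv2.INTER_CUBIC)
    if n=="top": im=cv2.resize(im[170:290,170:330],(800,600),interpolation=cv2.INTER_CUBIC)
    cv2.imwrite(f"pics/{n}{k}.png",im)
print([w2j(p).tolist() for p in P]); print("mean",w2j(np.mean(P,0)))
plan()
zmin=float(sys.argv[2])
for n in ("side","wrist"):
    f=load(n+k); J=(cloud(f)-JO)*1e3; J=np.stack([J@JX,J@JY,J[...,2]],-1)
    m=(f["d"]>0)&(abs(J[...,0])<60)&(J[...,1]>-100)&(J[...,1]<20)&(J[...,2]>zmin)&(J[...,2]<190)
    for sg in(-1,1):
        q=J[m&(J[...,0]*sg>0)]
        if len(q)>5:
            z0=np.percentile(q[:,2],1); l=q[q[:,2]<z0+15]; print(n,sg,"zlow",z0.round(1),"x",np.percentile(l[:,0],[2,98]).round(1),"y",np.percentile(l[:,1],[2,98]).round(1))
E
python3 look.py 3 90
```

```text
[[0.2, -56.7, 69.3], [0.9, -56.6, 70.2], [1.5, -56.6, 70.9], [1.9, -56.5, 71.5]]
mean [  1.1 -56.6  70.5]
t 2.7 jig pos [  1.9 -56.5  71.5] open 53.1 F [-0.8 -1.  -0.8]
axes x [-0.  0. -1.] y.JX,JY 1.0 -0.004 z.JX,JY -0.004 -1.0
turn units 1 -0.05
turn units -1 35.95
side -1 zlow 113.5 x [-39.4 -26.8] y [-58.6 -44.5]
side 1 zlow 110.3 x [27.1 39.5] y [-66.2 -45.4]
wrist -1 zlow 113.8 x [-38.1 -25. ] y [-65.6 -44.4]
wrist 1 zlow 113.6 x [28.  41.2] y [-65.9 -44.6]
```

View pics/side3.png

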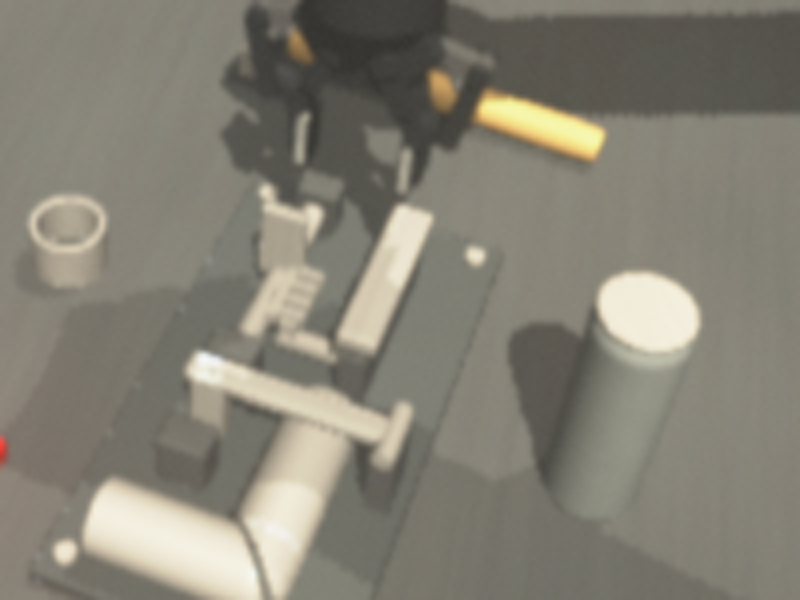

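View pics/wrist3.png

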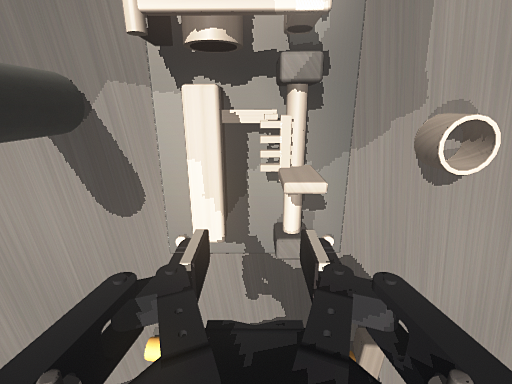

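The fingertips are at z≈112 mm in both cameras. The left one is over the catch bar and the right one is 11 mm behind the tab. I'm going down carefully, watching the force.

Request:
drive_tool(commands="-0.25 0.3 0 0 0; -0.25 0.6 0 0 0; -0.25 0.8 0 0 0; -0.25 0.8 0 0 0; -0.25 0.8 0 0 0")

```text
t: 3.12
tool_pos: [0.5141, 0.0422, 0.0383]
tool_rot: [1.308, 1.143, -1.311]
contact_force: [0.0, 0.1, 0.4]
opening: 0.0534
```

```bash
python3 look.py 4 74
```

```text
[[0.9, -56.7, 38.3], [1.7, -56.6, 39.1], [2.2, -56.6, 39.7], [2.4, -56.5, 40.1]]
mean [  1.8 -56.6  39.3]
t 3.2667 jig pos [  2.4 -56.5  40.1] open 53.2 F [-0.3 -0.6  0. ]
axes x [ 0.001 -0.    -1.   ] y.JX,JY 1.0 -0.004 z.JX,JY -0.004 -1.0
turn units 1 -0.05
turn units -1 35.95
side -1 zlow 83.8 x [-38.8 -25.4] y [-62.8 -44.6]
side 1 zlow 75.8 x [18.5 44.5] y [-64.3 -23.5]
wrist -1 zlow 84.1 x [-37.6 -24.3] y [-65.4 -44.3]
wrist 1 zlow 78.8 x [20.  45.9] y [-64.  -24.3]
```

View pics/side4.png

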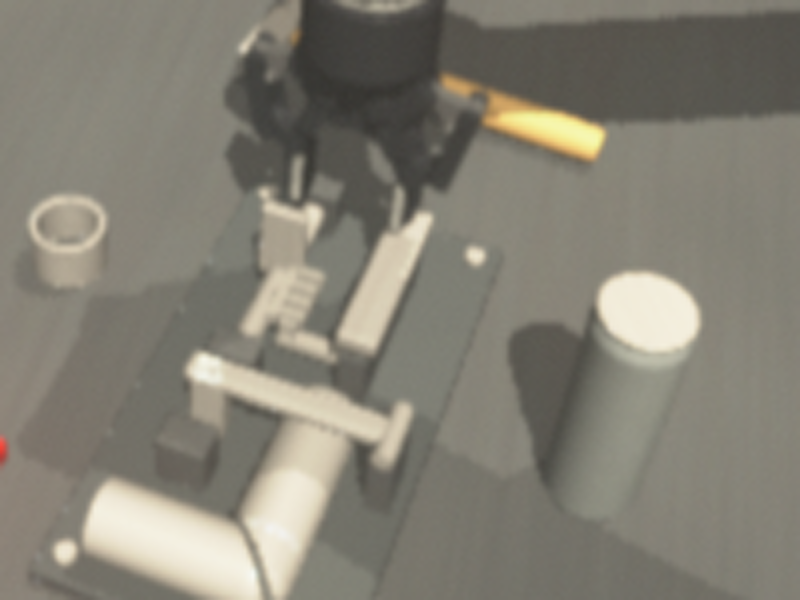

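View pics/wrist4.png

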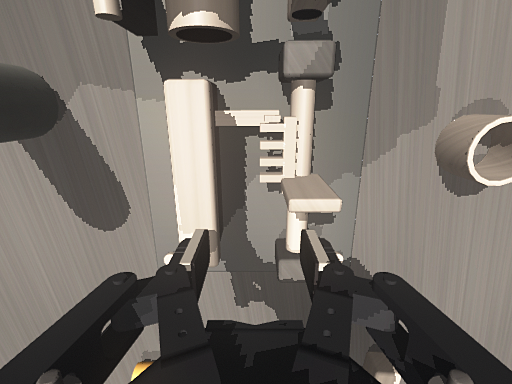

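Request:
drive_tool(commands="-0.25 0.2 0 0 0; -0.25 0.35 0 0 0; -0.25 0.35 0 0 0; -0.25 0.35 0 0 0")

```text
t: 3.6
tool_pos: [0.5168, 0.042, 0.0268]
tool_rot: [1.311, 1.139, -1.307]
contact_force: [1.8, -0.1, 6.0]
opening: 0.0532
```

Request:
drive_tool(commands="-0.25 0.1 0 0 0; -0.25 0.1 0 0 0; -0.25 0.1 0 0 0")

```text
t: 3.85
tool_pos: [0.5169, 0.0419, 0.0246]
tool_rot: [1.31, 1.139, -1.308]
contact_force: [-3.1, -0.2, 13.7]
opening: 0.0534
```

```bash
python3 look.py 5 90
```

```text
[[3.7, -56.6, 24.6], [3.7, -56.6, 24.6], [3.7, -56.6, 24.6], [3.7, -56.6, 24.6]]
mean [  3.7 -56.6  24.6]
t 4.0 jig pos [  3.7 -56.6  24.6] open 53.4 F [-2.3 -0.4 14.4]
axes x [ 0.002 -0.    -1.   ] y.JX,JY 1.0 -0.004 z.JX,JY -0.004 -1.0
turn units 1 -0.05
turn units -1 35.95
side -1 zlow 93.3 x [-50.8 -24.2] y [-51.2 -43.2]
side 1 zlow 92.8 x [29.9 51. ] y [-63.7 -43.2]
wrist -1 zlow 94.3 x [-50.8 -22.5] y [-63.1 -42. ]
wrist 1 zlow 94.2 x [30.5 56.6] y [-63.6 -42.3]
```

View pics/wrist5.png

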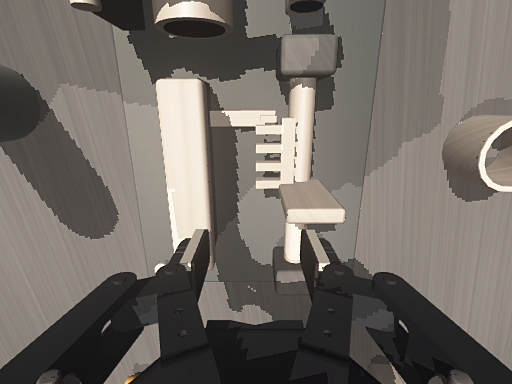

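View pics/side5.png

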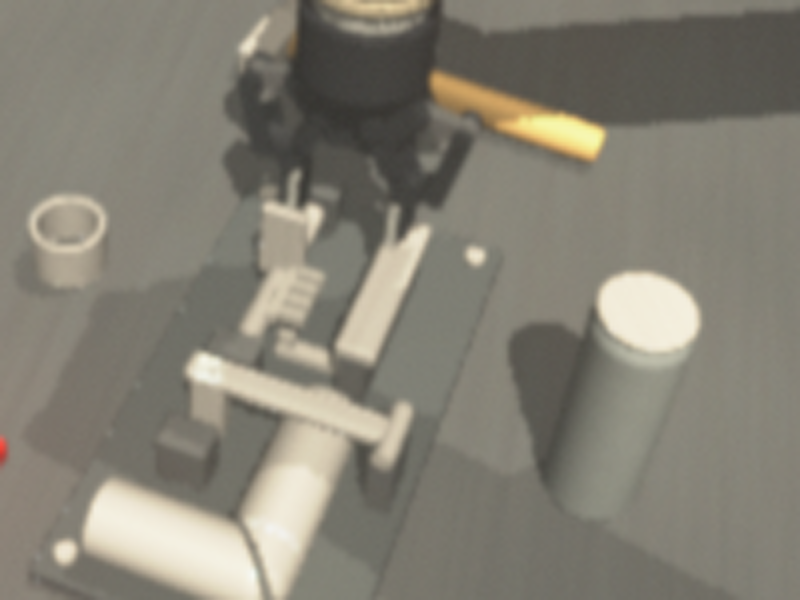

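```bash
cat > bar.py <<'E'
from h import *
import sys
k=sys.argv[1]
for n in ("top","side","wrist"):
    f=load(n+k); J=(cloud(f)-JO)*1e3; J=np.stack([J@JX,J@JY,J[...,2]],-1); g=f["d"]>0
    m=g&(abs(J[...,0]+33)<9)&(J[...,1]>8)&(J[...,1]<28)&(J[...,2]>45)&(J[...,2]<80)
    t=g&(abs(J[...,0]-33)<10)&(J[...,2]>77)&(J[...,2]<87)&(abs(J[...,1]+7)<32)
    print(n,"bar z",m.sum(),np.median(J[m][:,2]).round(1),"tab y",t.sum(),np.percentile(J[t][:,1],[5,50,95]).round(1) if t.sum() else "")
E
for k in 0 1 4 5; do echo $k; python3 bar.py $k 2>/dev/null; done
```

```text
0
top bar z 56 70.3 tab y 18 [-33.4 -30.4 -27.5]
side bar z 59 71.3 tab y 38 [-32.5 -26.4 -24.2]
1
top bar z 0 nan tab y 0 
side bar z 59 70.9 tab y 37 [-31.8 -26.4 -24.3]
wrist bar z 701 72.0 tab y 202 [-31.3 -24.9 -24.2]
4
top bar z 7 70.3 tab y 0 
side bar z 58 70.9 tab y 39 [-32.9 -25.8 -23.7]
wrist bar z 1397 70.5 tab y 722 [-31.6 -26.7 -24.4]
5
top bar z 9 61.9 tab y 0 
side bar z 55 61.0 tab y 38 [-32.1 -26.6 -24.2]
wrist bar z 1463 59.7 tab y 861 [-31.4 -26.7 -24.4]
```

The catch bar is fully down: its top is at about 60-61 mm in all views, with 14 N on it. The tab hasn't moved. Now I slide along +y (tool -z) to push the bolt.

Request:
drive_tool(commands="-0.25 0.05 0 -0.1 0; -0.25 0.05 0 -0.2 0; -0.25 0.05 0 -0.3 0; -0.25 0.05 0 -0.4 0; -0.25 0.05 0 -0.5 0; -0.25 0.05 0 -0.55 0")

```text
t: 4.5
tool_pos: [0.5217, 0.0596, 0.0247]
tool_rot: [1.303, 1.131, -1.308]
contact_force: [-3.3, -15.1, 21.4]
opening: 0.0533
```

```bash
python3 look.py 6 90; python3 bar.py 6
```

```text
[[6.1, -38.4, 24.7], [6.1, -38.0, 24.7], [6.2, -38.0, 24.7], [6.1, -38.0, 24.7]]
mean [  6.1 -38.1  24.7]
t 4.65 jig pos [  6.1 -38.   24.7] open 53.3 F [ -4.3 -13.3  21.7]
axes x [ 0.005 -0.008 -1.   ] y.JX,JY 1.0 -0.002 z.JX,JY -0.002 -1.0
turn units 1 -0.03
turn units -1 35.97
side -1 zlow 92.5 x [-42.5 -21.6] y [-31.9 -24.5]
side 1 zlow 92.2 x [31.8 49.1] y [-47.7 -23.7]
wrist -1 zlow 94.4 x [-49.2 -20.4] y [-43.5 -22.8]
wrist 1 zlow 94.0 x [32.7 57.4] y [-44.9 -23.1]
top bar z 24 59.7 tab y 0 
side bar z 58 61.2 tab y 48 [-36.9 -20.3 -18.1]
wrist bar z 1319 59.7 tab y 1004 [-32.7 -20.8 -17.8]
```

View pics/wrist6.png

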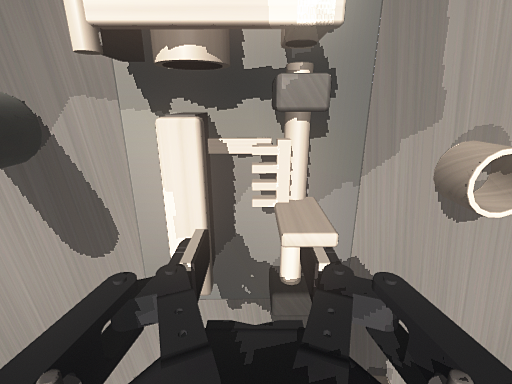

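Request:
drive_tool(commands="-0.25 0 -0.04 -0.08 0; -0.25 0 -0.08 -0.16 0; -0.25 0 -0.12 -0.24 0; -0.25 0 -0.15 -0.32 0; -0.25 0 -0.15 -0.4 0; -0.25 0 -0.15 -0.48 0; -0.25 0 -0.15 -0.55 0; -0.25 0 -0.15 -0.6 0")

```text
t: 5.32
tool_pos: [0.5202, 0.0846, 0.0248]
tool_rot: [1.306, 1.13, -1.305]
contact_force: [0.0, -14.7, 19.5]
opening: 0.0538
```

```bash
python3 look.py 7 90; python3 bar.py 7
```

```text
[[1.4, -13.9, 24.8], [1.3, -13.6, 24.8], [1.3, -13.6, 24.8], [1.3, -13.6, 24.8]]
mean [  1.3 -13.6  24.8]
t 5.4667 jig pos [  1.3 -13.6  24.8] open 53.4 F [ -0.1 -12.4  17.9]
axes x [ 0.008 -0.008 -1.   ] y.JX,JY 1.0 -0.002 z.JX,JY -0.002 -1.0
turn units 1 -0.03
turn units -1 35.97
side -1 zlow 94.2 x [-49.  -27.4] y [-7.6  0.7]
side 1 zlow 93.2 x [27.1 52.5] y [-21.5   0.1]
wrist -1 zlow 94.2 x [-53.5 -25.4] y [-19.7   1.4]
wrist 1 zlow 94.4 x [27.6 55.3] y [-19.9   1.1]
top bar z 49 59.6 tab y 0 
side bar z 58 61.1 tab y 48 [-17.9   3.    6.1]
wrist bar z 1115 59.7 tab y 1146 [-15.9   2.7   6.5]
```

View pics/wrist7.png

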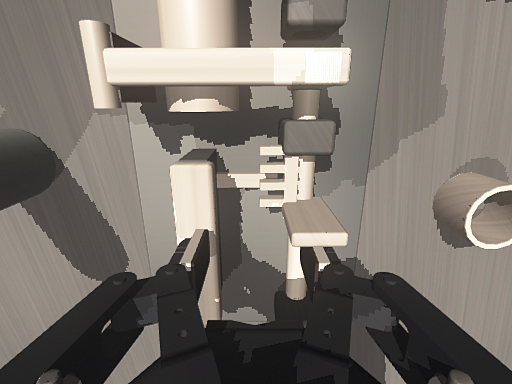

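Request:
drive_tool(commands="-0.25 0 0 -0.08 0; -0.25 0 0 -0.16 0; -0.25 0 0 -0.24 0; -0.25 0 0 -0.32 0; -0.25 0 0 -0.38 0; -0.25 0 0 -0.43 0; -0.25 0 0 -0.43 0")

```text
t: 6.05
tool_pos: [0.5219, 0.0988, 0.0248]
tool_rot: [1.301, 1.126, -1.31]
contact_force: [-4.2, -25.5, 22.2]
opening: 0.0532
```

```bash
python3 look.py 8 90; python3 bar.py 8
```

```text
[[1.2, 0.5, 24.8], [1.2, 0.5, 24.8], [1.2, 0.5, 24.8], [1.2, 0.5, 24.8]]
mean [ 1.2  0.5 24.8]
t 6.2 jig pos [ 1.2  0.5 24.8] open 53.6 F [ -4.2 -24.3  23.1]
axes x [ 0.006 -0.014 -1.   ] y.JX,JY 1.0 -0.004 z.JX,JY -0.004 -1.0
turn units 1 -0.05
turn units -1 35.95
side -1 zlow 93.5 x [-46.4 -27.2] y [ 6.4 15.3]
side 1 zlow 91.1 x [26.7 43.2] y [-9.4 13.8]
wrist -1 zlow 93.8 x [-53.1 -25.5] y [-5.4 16. ]
wrist 1 zlow 93.7 x [27.6 54.7] y [-6.  15.8]
top bar z 24 60.5 tab y 0 
side bar z 71 61.6 tab y 50 [-1.8 17.8 20.1]
wrist bar z 1310 60.0 tab y 1151 [-1.5 16.9 20.5]
```

View pics/wrist8.png

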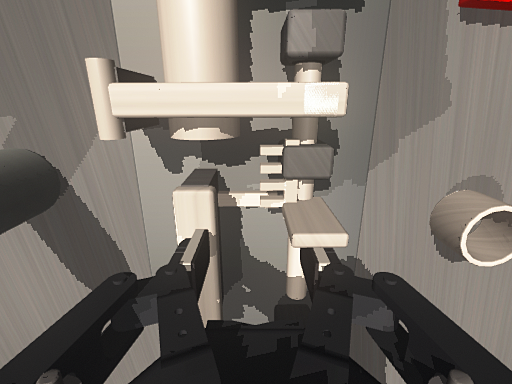

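Request:
drive_tool(commands="-0.25 0 0 -0.06 0; -0.25 0 0 -0.06 0; -0.25 0 0 -0.06 0")

```text
t: 6.45
tool_pos: [0.5219, 0.0988, 0.0248]
tool_rot: [1.299, 1.123, -1.313]
contact_force: [-6.1, -33.8, 24.5]
opening: 0.0536
```

```bash
python3 look.py 9 90; python3 bar.py 9
```

```text
[[1.2, 0.5, 24.8], [1.2, 0.5, 24.8], [1.1, 0.5, 24.8], [1.2, 0.5, 24.8]]
mean [ 1.2  0.5 24.8]
t 6.6 jig pos [ 1.2  0.5 24.8] open 53.5 F [ -6.7 -32.8  24.9]
axes x [ 0.005 -0.018 -1.   ] y.JX,JY 1.0 -0.005 z.JX,JY -0.005 -1.0
turn units 1 -0.05
turn units -1 35.95
side -1 zlow 93.2 x [-46.  -27.2] y [ 7.6 15.3]
side 1 zlow 91.8 x [26.8 45.7] y [-8.4 14.7]
wrist -1 zlow 93.4 x [-52.3 -25.4] y [-5.  16.5]
wrist 1 zlow 93.4 x [27.6 54.7] y [-5.6 16.1]
top bar z 22 60.4 tab y 0 
side bar z 74 62.2 tab y 54 [-0.4 17.3 20.2]
wrist bar z 1310 60.0 tab y 1127 [-1.4 17.  20.6]
```

The force rose from 25 N to 33 N with no further movement, so the bolt is against its stop. Now I lift straight up to let the catch spring up, keeping light forward pressure on the tab.

Request:
drive_tool(commands="-0.25 -0.1 0 0.06 0; -0.25 -0.2 0 0.06 0; -0.25 -0.3 0 0.06 0; -0.25 -0.4 0 0.06 0; -0.25 -0.5 0 0.06 0; -0.25 -0.55 0 0.06 0; -0.25 -0.55 0 0.06 0")

```text
t: 7.18
tool_pos: [0.5131, 0.1003, 0.0374]
tool_rot: [1.297, 1.14, -1.324]
contact_force: [-2.9, -16.5, -5.5]
opening: 0.0534
```

```bash
python3 look.py 10 90; python3 bar.py 10
```

```text
[[-7.8, 0.8, 37.4], [-7.8, 0.8, 37.4], [-7.8, 0.8, 37.4], [-7.8, 0.8, 37.4]]
mean [-7.8  0.8 37.4]
t 7.3333 jig pos [-7.8  0.8 37.4] open 53.3 F [ -2.6 -17.4  -5.9]
axes x [-0.011 -0.011 -1.   ] y.JX,JY 1.0 -0.005 z.JX,JY -0.005 -1.0
turn units 1 -0.06
turn units -1 35.94
side -1 zlow 92.0 x [-47.8 -34.3] y [-4.5 13.6]
side 1 zlow 92.1 x [19.1 32.8] y [-7.8 13.4]
wrist -1 zlow 93.8 x [-46.5 -33.2] y [-7.4 14. ]
wrist 1 zlow 93.9 x [19.7 33. ] y [-7.6 13.5]
top bar z 18 69.5 tab y 0 
side bar z 60 71.1 tab y 49 [ 7.3 17.9 20.8]
wrist bar z 992 69.8 tab y 764 [ 8.9 18.  20.6]
```

View pics/side10.png

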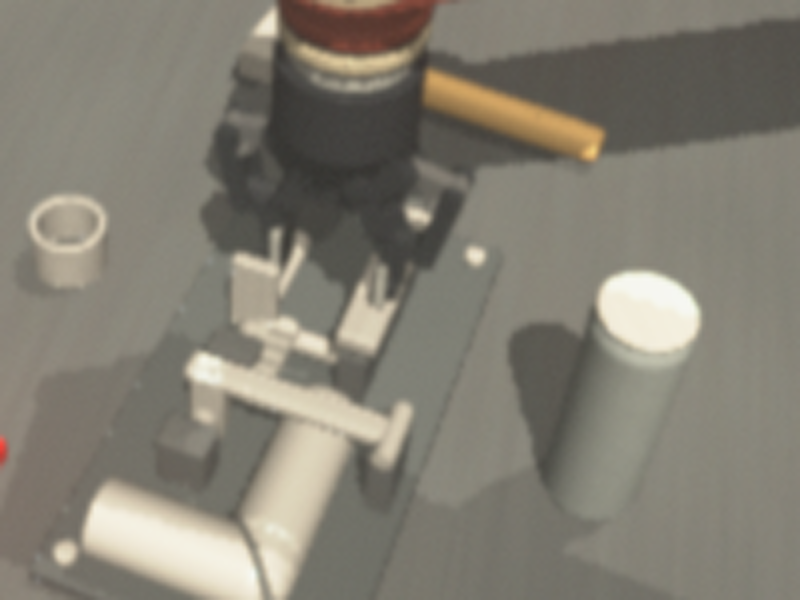

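Request:
drive_tool(commands="-0.25 -0.1 0 0.15 0; -0.25 -0.15 0 0.3 0; -0.25 -0.6 0 0.35 0; -0.25 -1.4 0 0.35 0; -0.25 -2.2 0 0.35 0; -0.25 -3 0 0.35 0; -0.25 -3 0 0.35 0; -0.25 -3 0 0.35 0")

```text
t: 8.0
tool_pos: [0.518, 0.0919, 0.1652]
tool_rot: [1.313, 1.137, -1.304]
contact_force: [0.4, 0.1, -0.7]
opening: 0.0535
```

Request:
drive_tool(commands="-0.25 -0.2 0 2 0; -0.25 -0.2 0 2 0; -0.25 -0.2 0 3 0; -0.25 -0.2 0 4 0; -0.25 -0.2 0 4 0; -0.25 -0.2 0 4 0; -0.25 -0.2 0 4 0; -0.25 -0.2 0 4 0")

```text
t: 8.67
tool_pos: [0.4938, -0.0656, 0.1688]
tool_rot: [1.308, 1.144, -1.309]
contact_force: [0.1, 0.9, 0.6]
opening: 0.0535
```

```bash
python3 look.py 11 90; python3 bar.py 11
python3 - <<'E'
from h import *
a=load("top0");b=load("top11"); s=load("side0"); s2=load("side11")
for f,g in((a,b),(s,s2)):
    for nm,lo,hi in (("magnet red",(0,120,80),(8,255,255)),("hammer yel",(18,110,80),(32,255,255))):
        for h in(f,g):
            m=cv2.inRange(cv2.cvtColor(h["im"],cv2.COLOR_BGR2HSV),lo,hi); m[:130]=0
            n,l,st,c=cv2.connectedComponentsWithStats(m); o=[(c[i].round(1).tolist(),int(st[i,4])) for i in range(1,n) if 80<st[i,4]<2000]; print(nm,o)
cv2.imwrite("pics/top11f.png",b["im"])
E
```

```text
[[-5.0, -166.2, 168.8], [-4.8, -166.0, 169.0], [-4.7, -166.0, 169.2], [-4.6, -166.1, 169.4]]
mean [  -4.8 -166.1  169.1]
t 8.8167 jig pos [  -4.6 -166.1  169.4] open 53.2 F [-0.   0.6 -0.3]
axes x [-0.  0. -1.] y.JX,JY 1.0 -0.002 z.JX,JY -0.002 -1.0
turn units 1 -0.03
turn units -1 35.97
top bar z 55 70.3 tab y 20 [11.6 14.5 17.9]
side bar z 60 71.3 tab y 36 [13.1 18.2 20.8]
wrist bar z 0 nan tab y 0 
magnet red [([175.3, 162.5], 522), ([228.5, 362.4], 335), ([499.7, 376.0], 393), ([285.3, 378.8], 219)]
magnet red [([175.3, 162.5], 522)]
hammer yel []
hammer yel []
magnet red [([494.2, 145.5], 1077), ([180.5, 268.6], 891)]
magnet red [([471.8, 227.0], 208), ([180.5, 268.6], 892), ([496.1, 275.4], 649)]
hammer yel [([313.6, 175.7], 273), ([127.5, 381.6], 164)]
hammer yel [([309.9, 174.9], 261), ([127.6, 381.6], 165)]
  return _methods._mean(a, axis=axis, dtype=dtype,
  ret = ret.dtype.type(ret / rcount)
```

View pics/top11f.png

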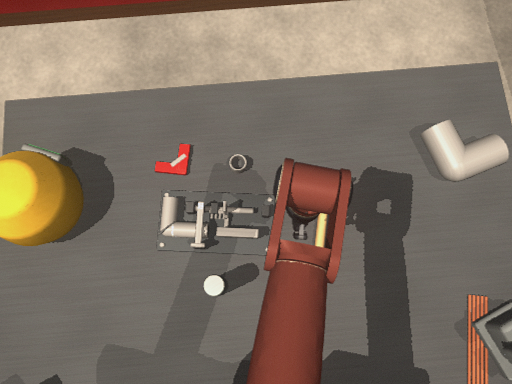

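View pics/side11.png

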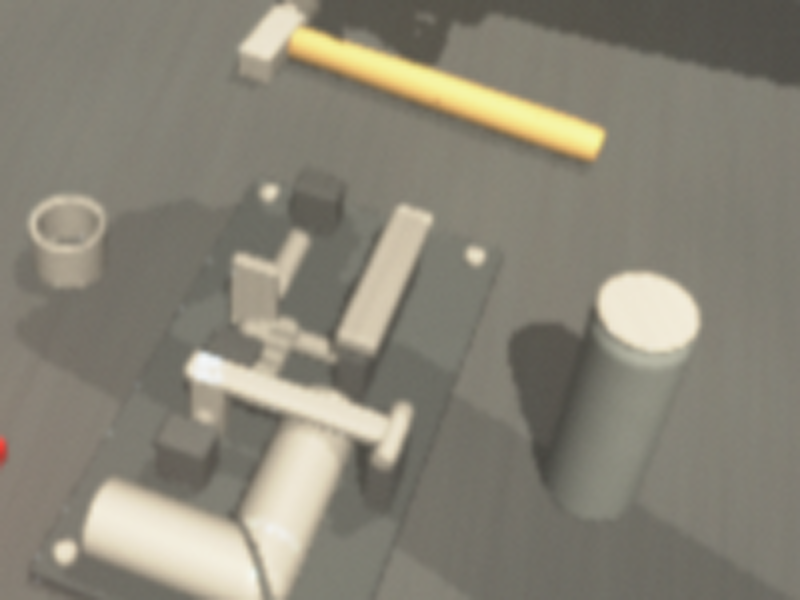

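The tab is at y≈14.5 mm, which is 44.9 mm of travel. The bar is back up at 70.3 mm, the loose things are where they were, and the hand is clear.

```bash
python3 -c "
from station import ctrl
print(ctrl.finish_job())"
```

```text
the job is handed in; nothing more can be done
None
```

The bolt is home and locked, and I handed the job in at about 8.8 s of the 30 s allowed. No verdict came back.

**What I did:** With the gripper about 53 mm open, one fingertip pressed the catch bar right down. The other pushed the tab along the bolt's line until the bolt met its stop. I then lifted straight up so the catch sprang up, backed off and took the hand away.

**Checks during the push:** The bar top read about 60–61 mm through the whole push. At the end, the push force rose from 25 to 33 N with no further movement.

**Final checks:**
- **Bolt:** the tab moved 44.9 mm in the top view (about 44.6 mm in the side view), out of 45 mm.
- **Catch:** the bar top is back at 70.3 mm in the top view, the same as at the start.
- **Contact:** the force on the tool is within noise of zero, and the hand is clear of the jig.
- **Loose things:** the magnet's blob sits at the same pixel in both views. The can and offcut look unmoved by eye. The hammer's handle blob in the side view shifted about 4 pixels, and it covers slightly fewer pixels. I took that for the arm's shadow, since the hammer looks unmoved in the side picture. From above, the arm covers most of it.

**What disagreed:**
- **Fingertip height:** the cameras put the fingertips about 37–45 mm behind the reported TCP, more than the interface text suggests. I went by the cameras and the contact force for height.
- **Sideways drift:** the tool drifted up to about 6 mm sideways while pressing, and I corrected this on the way. It then sat about 8 mm the other way as it lifted.

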